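# Loosen the cubby's knurled locking collar and push its door open

### The job

Without gripping or lifting anything, roll a fingertip lightly round the knurled rim of the locking collar on the parts cubby to loosen it by exactly two full turns, anticlockwise seen from above, so that its white line comes back to the red tick for the second time. Only then push the clear sliding door fully open by its orange tab, and leave the collar so and the other things on the bench and on the cubby where they are.

Things in the scene. Friction and masses are not known exactly. Their poses are not given: they have to be found in the camera images.
- cubby: fixed grey sheet-metal parts cubby, 120 (x) x 320 (y) x 90 mm (z), flat roof at z = 90 mm. Origin at the centre of its underside; its x axis points to its door face (away from the robot), y along the door's travel, z up. The collar stands on the roof at x 0, y +75 mm; in front of the collar on the roof, on its -x side, a red tick mark.
- collar_centre (a point): centre of the knurled aluminium locking collar (on its axis, half-way up), 109 mm above the bench. The collar is 68 mm in diameter over its fine ridges and 26 mm tall, upright axis, its lower face 6 mm above the roof on a smaller 52 mm foot; a brass stub 14 mm wide stands 4 mm above its black top face. Nothing else stands within 85 mm of the axis at the collar's height. The axes of this point turn with the collar.
- collar (a joint): turn of the collar in rad, 0 at the start (tight, the white line on its top pointing at the red tick), growing anticlockwise seen from above; one full turn is 6.283; it turns freely on to 25.1 and does not rise. It turns stiffly with about 0.035 N m (about 1 N at the rim) and stays where it is left.
- tab (a point): middle of the orange tab standing up from the top edge of the clear acrylic sliding door. The tab is 10 (cubby x) x 12 (cubby y) mm and reaches from the door's top rail, about 92 mm above the bench, to 126 mm; this point is 110 mm above the bench. Its axes are parallel to the cubby's.
- door (a joint): slide of the door in m, 0 shut, 0.10 fully open against its stop, towards the cubby's +y; it needs about 1.5 N and stays where it is left. The collar does not block it in fact, but it must stay shut until the collar is loosened.
- cap_a: yellow pushbutton cap, 33 mm wide, 20 mm tall, standing on the cubby's roof towards the robot and the -y end, at least 80 mm from tab and collar; origin at the centre of its underside; to be left alone
- cap_b: yellow pushbutton cap, 33 mm wide, 20 mm tall, on the bench; origin at the centre of its underside; to be left alone
- heat_sink: blue anodised finned heat sink 60 x 50 x 30 mm on the bench; origin at the centre of its underside; to be left alone
- resistor: cream ceramic power resistor 50 x 14 x 13 mm with wire ends, on the bench; origin at the centre of its underside; to be left alone
- coin_mech: matte black coin mech 127 x 89 x 52 mm lying on the bench; origin at the centre of its underside; to be left alone
- screwdriver: screwdriver lying on the bench; to be left alone

How it is judged (in metres and radians):
On the way, in this order (a step that is already met when the one before it is completed fails the run):
1. the collar is two full turns loose (within about 29 degrees) and the door still shut (value of joint collar between 12.066 and 13.066 rad and value of joint door below 0.01 m), for 0.2 s.
2. the door is fully open (value of joint door above 0.09 m), for 0.2 s.
At the end, for the whole second after the job is handed in: The collar rests two full turns anticlockwise from its start, within 0.5 rad, and the door is open to within 10 mm of its stop (value of joint collar between 12.066 and 13.066 rad and value of joint door above 0.09 m and velocity of joint collar between -0.05 and 0.05 rad/s); the robot touches nothing.
It fails at once if the door is opened (over 10 mm) before the collar is two turns loose (value of joint door above 0.01 m and value of joint collar below 12.066 rad).
It fails at once if collar, tab or cubby is gripped or pressed hard (over 35 N) (contact force between the fingers and cubby above 35 N).
It fails at once if any of the caps, heat sink, resistor, coin mech or screwdriver is moved over 15 mm or lifted (distance of any of cap_a, cap_b, heat_sink, resistor, coin_mech, screwdriver from where it was at the start of the episode above 0.015 m).
It also fails if it takes over 67 s, if anything falls off the work surface, if the arm or the gripper's body presses on something with over 40 N, if the wrist force passes 120 N, or if a joint passes its speed limit or range.

### The arm

A 6-joint arm with a two-finger parallel gripper is mounted at the origin on the work surface. World frame = base frame: x ahead of the robot, y to its left, z up, the work surface at z = 0. Lengths are in m, angles in degrees, forces in N, time in s.
With the tool pointing down it reaches from about 0.375 to 0.9 m from the base axis. Payload 3.1 kg.
Tool frame: the origin (TCP) lies on the centre line of the jaws, within the pads' length; the fingertips stand finger_overhang ahead of it and the grasp point (between the pads) lies 5 mm behind it (finger_overhang is the distance from the TCP to the fingertips, in m); z points along the fingers, y is the line along which they close (so a half turn about z gives the same grasp; the last joint's range is limited). The gripper opens to 87 mm and grips with 3 to 60 N. Pads are 19 mm wide; open, the fingers measure 117 mm over their backs; the gripper's body (75 mm by 190 mm) begins 51 mm behind the grasp point.
Start: joints at [54.288, 30.224, 82.088, -0, 67.689, -10.227], TCP at [0.269, 0.564, 0.237] pointing down, gripper open.
Joint ranges: [-176.69, 176.69], [-43.24, 126.21], [12.49, 139.97], [-82, 262], [0, 151.66], [-163.58, 163.58]. Speed limits (degrees/s): [159.86, 159.86, 180, 180, 180, 180].

### API

Orientations are given as a 3x3 rotation matrix whose columns are the frame's x, y, z axes.
In Python, from rig import read_state, capture, calibration, hand_in, finger_overhang gives the robot as it stands.
- The arm moves only by the tool send_rows, never from a script. Its argument "plan" is a list of rows, each a list of 5 numbers: the closure in counts, from 0 (fully open) to 255 (shut), then the shift along the tool's x, y, z in m, then the turn about the tool's z in rad. A call has 1 to 20 rows; each row shifts and turns the commanded pose from where the row before left it, along the tool's axes as they then stand; what a row does not reach is not made up. A row lasts 1/12 s, in which the tool goes at most 41.7 mm and 7.16 degrees, less where a joint would pass 70% of its speed; a pose out of reach is approached as far as the arm can. A call is refused whole if a number of a shift passes 0.0417 or a number of a turn 0.125, either way. A call with a gripper value outside its range is refused whole. The fingers move at their own pace and stop on an object; the grip force is fixed at half the most. Time passes only in rows, so rows that do not move let the fingers close. It gives the time, the measured TCP pose, the force, the opening and the grip force at its end, in the units of the state.
- read_state(): the state, without advancing time (a new reading comes with each control period).
- capture(name): name is "side" or "top"; returns (picture, depth): 480x640x3 uint8, blue, green, red; 480x640 float32, m along the optical axis (not along the pixel's ray), 0 where there is no reading.
- calibration(name): a dict with "fx", "fy", "cx", "cy" (pixels), "dist_coeffs" ([k1, k2, p1, p2, k3] as OpenCV has them; the pictures are not rectified), "xyz" and "rotation" of the camera in the world. Camera axes: x right, y down, z forward; pixel columns grow to the right and rows downward; lengths in m; the calibration is good to about 2 mm. A picture is of the moment at which its call begins. calibration takes no time and is no camera call.
- hand_in(): hands the job in; it is judged then, once.
The state is a dict: "time_s": time; "joint_positions": joint angles; "qvel": joint speeds; "tau": joint torques, N m; "position": TCP position; "tcp_rot": TCP orientation; "force": force on the tool from outside, world axes, zero at the start; "moment": the same for the moment, N m; "opening": opening from 0.0 (shut) to 1.0 (fully open); "grasp_force": force on a finger pad.
Only numpy, scipy, OpenCV 4.12 (cv2) and the standard library are available. Lean on these libraries where they do the work, as an engineer would, in place of code of your own. Each camera call takes 0.05 s, during which the arm holds its last target. There are 200 camera calls.

## Working session

There is one attempt and no reset: what is moved stays moved. The work goes in short steps, Python scripts to look and compute and a tool call to move; the robot and the scene stay as the last step left them, time stands still between calls to the robot, and variables do not carry over. Pictures are saved under pics/ and viewed, at most 10 in all, crops included, and the job is handed in when it is done.

Besides the shell and the picture viewer there is one more tool, called as name(argument=value, ...) on one line, values as JSON. send_rows: Moves the arm, as the interface text tells. Its arguments: {"type":"object","properties":{"plan":{"type":"array","items":{"type":"array","items":{"type":"number"}}}},"required":["plan"]}

```bash
ls; mkdir -p pics; python3 - <<'E'
from rig import *
import cv2,numpy as np
s=read_state();print({k:np.round(v,3).tolist() for k,v in s.items()},finger_overhang)
for n in("top","side"):
    p,d=capture(n);cv2.imwrite(f"pics/{n}0.png",p);np.save(f"pics/{n}0.npy",d);c=calibration(n);print(n,{k:np.round(v,4).tolist() for k,v in c.items()})
E
```

```text
pics
{'time_s': 0.0, 'joint_positions': [54.286, 30.278, 82.157, 0.001, 67.686, -10.224], 'qvel': [-0.051, -0.033, 0.093, -0.067, 0.045, -0.038], 'tau': [-0.001, -44.004, -17.659, 0.063, 0.058, -0.0], 'position': [0.268, 0.564, 0.236], 'tcp_rot': [[-0.903, 0.43, -0.001], [0.43, 0.903, -0.002], [0.0, -0.002, -1.0]], 'force': [-0.383, 0.065, 0.011], 'moment': [0.065, -0.005, 0.037], 'grasp_force': 0.0, 'opening': 1.001} 0.014
top {'fx': 580.4383, 'fy': 580.4383, 'cx': 319.7584, 'cy': 238.5694, 'dist_coeffs': [-0.0419, 0.0, 0.0, 0.0, 0.0], 'xyz': [0.366, -0.0029, 1.6518], 'rotation': [[-0.0112, -0.9911, 0.1325], [-0.9999, 0.0108, -0.0034], [0.002, -0.1325, -0.9912]]}
side {'fx': 444.3598, 'fy': 444.3598, 'cx': 318.4481, 'cy': 238.2191, 'dist_coeffs': [-0.0923, 0.0, 0.0, 0.0, 0.0], 'xyz': [0.3016, -0.6992, 1.016], 'rotation': [[0.9156, -0.3203, 0.243], [-0.4016, -0.6998, 0.5908], [-0.0192, -0.6385, -0.7694]]}
```

View pics/top0.png

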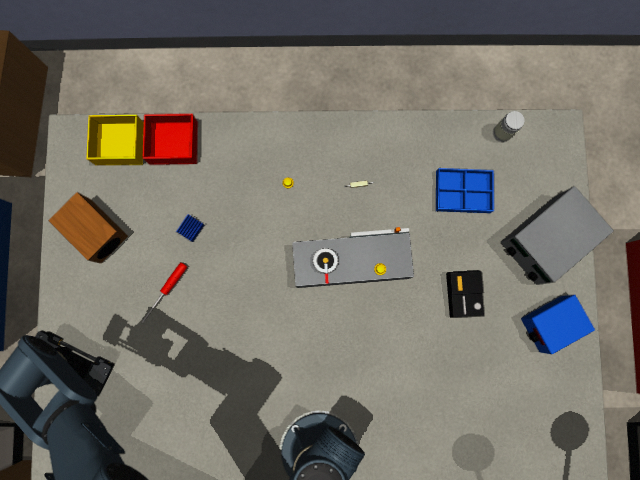

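View pics/side0.png

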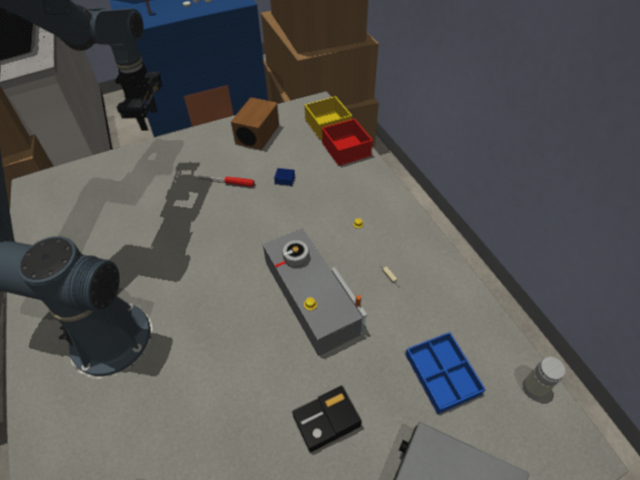

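The top view shows the cubby with corners near (293,243) to (413,278), the collar at (325,260), the tick at (327,278) and the orange tab at (398,230). The arm isn't blocking anything in either view.

```bash
cat > h.py <<'E'
from rig import *
import cv2,numpy as np
def ray(n,uv):
    c=calibration(n);K=np.array([[c["fx"],0,c["cx"]],[0,c["fy"],c["cy"]],[0,0,1]])
    q=cv2.undistortPoints(np.float64(uv).reshape(-1,1,2),K,np.array(c["dist_coeffs"]))[:,0]
    return np.array(c["xyz"]),np.c_[q,np.ones(len(q))]@np.array(c["rotation"]).T
def plane(n,uv,z):
    o,d=ray(n,uv);return o+d*((z-o[2])/d[:,2])[:,None]
def tri(a,b):
    (o,d),(p,e)=ray("top",a),ray("side",b);d=d[0];e=e[0]
    s=np.linalg.lstsq(np.c_[d,-e],p-o,rcond=None)[0];P,Q=o+s[0]*d,p+s[1]*e
    return (P+Q)/2,np.linalg.norm(P-Q)
def blob(m,box):
    x0,y0,x1,y1=box;k=np.zeros_like(m);k[y0:y1,x0:x1]=m[y0:y1,x0:x1]
    n,l,st,ce=cv2.connectedComponentsWithStats(k)
    i=1+st[1:,4].argmax();return ce[i],st[i],(l==i).astype(np.uint8)
E
python3 - <<'E'
from h import *
res={}
for n,tb,cb in(("top",(385,220,412,240),(305,240,345,275)),("side",(345,285,370,310),(278,235,315,270))):
    p=cv2.imread(f"pics/{n}0.png");d=np.load(f"pics/{n}0.npy")
    h=cv2.cvtColor(p,cv2.COLOR_BGR2HSV)
    t,st,_=blob(cv2.inRange(h,(3,120,90),(18,255,255)),tb);print(n,"tab px",t,st,plane(n,[t],.110))
    c,st,m=blob(cv2.inRange(h,(0,0,0),(179,255,60)),cb)
    ct=max(cv2.findContours(m,cv2.RETR_EXTERNAL,cv2.CHAIN_APPROX_NONE)[0],key=len)
    e=cv2.fitEllipse(cv2.convexHull(ct));print("black",e,plane(n,[e[0]],.122))
    b,st,_=blob(cv2.inRange(h,(15,110,60),(28,255,255)),cb);print("brass",b,st[4],plane(n,[b],.126))
    r,st,_=blob(cv2.inRange(h,(0,150,80),(2,255,255))|cv2.inRange(h,(170,150,80),(179,255,255)),(cb[0]-10,cb[1],cb[2]+5,cb[3]+20));print("tick",r,st[4],plane(n,[r],.09))
    res[n]=(t,b)
    v,u=np.mgrid[215:300,280:425] if n=="top" else np.mgrid[220:360,250:375]
    uv=np.c_[u.ravel(),v.ravel()].astype(float);z=d[v.ravel(),u.ravel()]
    o,dd=ray(n,uv);P=o+dd*z[:,None]
    k=(abs(P[:,2]-.09)<.006)&(z>0);R=cv2.minAreaRect(P[k,:2].astype(np.float32)*1000);print("roof z",np.median(P[k,2]),k.sum(),R)
    g=(P[:,2]>.117)&(P[:,2]<.124);print("pts",P[g].mean(0),g.sum())
print(tri(res["top"][0],res["side"][0]),tri(res["top"][1],res["side"][1]))
a=cv2.imread("pics/top0.png")[215:300,285:420];b=cv2.imread("pics/side0.png")[225:345,255:375]
cv2.imwrite("pics/z.png",np.hstack([cv2.resize(a,(476,300),interpolation=2),cv2.resize(b,(300,300),interpolation=2)]))
E
```

```text
top tab px [397.65 228.85] [396 227   5   5  20] [[ 0.59616344 -0.21797951  0.11      ]]
black ((325.25323486328125, 260.13970947265625), (15.544548034667969, 16.57977867126465), 168.8594207763672) [[ 0.51273732 -0.02212025  0.122     ]]
brass [325.0625  259.78125] 32 [[ 0.51330916 -0.0215784   0.126     ]]
tick [326.14285714 278.17857143] 28 [[ 0.46704701 -0.02431232  0.09      ]]
roof z 0.09006402930316115 4443 ((524.876953125, -95.52511596679688), (134.18576049804688, 320.7395324707031), 4.012537479400635)
pts [ 0.51602562 -0.02522883  0.12097344] 308
side tab px [358.125      297.33333333] [356 295   5   6  24] [[ 0.6002684  -0.21081722  0.11      ]]
black ((295.0545349121094, 249.48553466796875), (11.931897163391113, 16.104164123535156), 85.34538269042969) [[ 0.51432245 -0.02209275  0.122     ]]
brass [295.2        248.45714286] 35 [[ 0.51495322 -0.02216327  0.126     ]]
tick [279.79166667 263.75      ] 24 [[ 0.46836198 -0.02516737  0.09      ]]
roof z 0.09094001958488546 4700 ((525.3640747070312, -97.80653381347656), (134.79617309570312, 323.2783508300781), 4.126593112945557)
pts [ 0.51577252 -0.03396246  0.1218825 ] 311
(array([ 0.59551089, -0.21670406,  0.12122731]), np.float64(0.002093290057102724)) (array([ 0.51419834, -0.0217402 ,  0.12556529]), np.float64(0.0017150207628090423))
```

View pics/z.png

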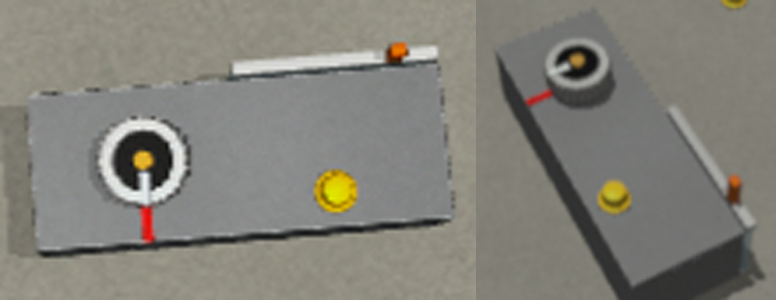

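The crop confirms the collar, with its white line on the red tick and a yaw of about 4°. The tab is on the far, -y side.

Collar axis is about (0.514, -0.022) and the tab about (0.596, -0.217). The roof measures 320 mm long at z = 0.090, which agrees with the sizes given. I'll move over now with the fingers shut.

send_rows(plan=[[255, -0.0302, -0.0238, 0, 0], [255, -0.0302, -0.0238, 0, 0], [255, -0.0302, -0.0238, 0, 0], [255, -0.0302, -0.0238, 0, 0], [255, -0.0302, -0.0238, 0, 0], [255, -0.0302, -0.0238, 0, 0], [255, -0.0302, -0.0238, 0, 0], [255, -0.0302, -0.0238, 0, 0], [255, -0.0302, -0.0238, 0, 0], [255, -0.0302, -0.0238, 0, 0], [255, -0.0302, -0.0238, 0, 0], [255, -0.0302, -0.0238, 0, 0], [255, -0.0302, -0.0238, 0, 0], [255, -0.0302, -0.0238, 0, 0], [255, -0.0302, -0.0238, 0, 0], [255, -0.0302, -0.0238, 0, 0], [255, -0.0302, -0.0238, 0, 0], [255, -0.0302, -0.0238, 0, 0], [255, 0, 0, 0, 0.124], [255, 0, 0, 0, 0.124]])

```text
time_s: 1.77
position: [0.5761, -0.0591, 0.2359]
tcp_rot: [[-0.763, 0.646, -0.0], [0.646, 0.763, -0.0], [0.0, -0.0, -1.0]]
force: [-0.1, 0.3, 0.0]
opening: 0.007
grasp_force: 0.0
```

send_rows(plan=[[255, 0, 0, 0, 0.124], [255, 0, 0, 0, 0.124], [255, 0, 0, 0, 0.124], [255, 0, 0, 0, 0.124], [255, 0, 0, 0, 0.124], [255, 0, 0, 0, 0.124], [255, 0, 0, 0, 0.124], [255, 0, 0, 0, 0.124], [255, 0, 0, 0, 0.124], [255, 0, 0, 0, 0.124], [255, 0, 0, 0, 0.124], [255, 0, 0, 0, 0.124], [255, 0, 0, 0, 0.124], [255, 0, 0, 0, 0.124], [255, 0, 0, 0, 0.124], [255, 0, 0, 0, 0.124], [255, 0, 0, 0, 0.124], [255, 0, 0, 0, 0.124], [255, 0, 0, 0, 0.124], [255, 0, 0, 0, 0.124]])

```text
time_s: 3.43
position: [0.5748, -0.0563, 0.236]
tcp_rot: [[0.999, -0.037, -0.001], [-0.037, -0.999, 0.0], [-0.001, -0.0, -1.0]]
force: [0.6, -0.6, -1.0]
opening: 0.003
grasp_force: 0.0
```

send_rows(plan=[[255, 0, 0, 0, 0.124], [255, 0, 0, 0, 0.124], [255, 0, 0, 0, 0.124], [255, 0, 0, 0, 0.124], [255, 0, 0, 0, 0], [255, 0, 0, 0, 0], [255, 0, 0, 0, 0]])

```text
time_s: 4.02
position: [0.5751, -0.0564, 0.2363]
tcp_rot: [[0.866, -0.501, -0.001], [-0.501, -0.866, 0.0], [-0.001, 0.0, -1.0]]
force: [-0.6, -0.4, 0.3]
opening: 0.005
grasp_force: 0.0
```

send_rows(plan=[[255, 0, 0, 0.0204, 0], [255, 0, 0, 0.0204, 0], [255, 0, 0, 0.0204, 0], [255, 0, 0, 0.0204, 0], [255, 0, 0, 0.0204, 0], [255, 0, 0, 0.0204, 0], [255, -0.006, 0, 0, 0], [255, -0.006, 0, 0, 0], [255, -0.006, 0, 0, 0], [255, -0.004, 0, 0, 0], [255, 0, 0, 0, 0], [255, 0, 0, 0, 0]])

```text
time_s: 5.02
position: [0.5567, -0.0453, 0.1154]
tcp_rot: [[0.865, -0.503, 0.002], [-0.503, -0.865, -0.001], [0.002, -0.001, -1.0]]
force: [-0.4, -0.2, -0.4]
opening: 0.006
grasp_force: 0.0
```

send_rows(plan=[[255, -0.001, 0, 0, 0], [255, -0.001, 0, 0, 0], [255, -0.001, 0, 0, 0], [255, 0, 0, 0, 0]])

```text
time_s: 5.35
position: [0.5549, -0.0444, 0.1147]
tcp_rot: [[0.864, -0.503, 0.003], [-0.503, -0.864, -0.001], [0.003, -0.001, -1.0]]
force: [1.0, -1.2, 1.0]
opening: 0.003
grasp_force: 1.0
```

send_rows(plan=[[255, -0.001, 0, 0, 0], [255, -0.001, 0, 0, 0], [255, 0, 0, 0, 0], [255, 0, 0, 0, 0]])

```text
time_s: 5.68
position: [0.5547, -0.044, 0.1148]
tcp_rot: [[0.864, -0.503, 0.006], [-0.503, -0.864, -0.002], [0.006, -0.001, -1.0]]
force: [4.7, -1.0, 1.3]
opening: 0.005
grasp_force: 2.7
```

send_rows(plan=[[255, -0.001, 0, 0, 0], [255, -0.0001, -0.00294, 0, -0.07], [255, -0.0001, -0.00294, 0, -0.07], [255, -0.0001, -0.00294, 0, -0.07], [255, -0.0001, -0.00294, 0, -0.07], [255, -0.0001, -0.00294, 0, -0.07], [255, -0.0001, -0.00294, 0, -0.07], [255, -0.0001, -0.00294, 0, -0.07], [255, -0.0001, -0.00294, 0, -0.07], [255, -0.0001, -0.00294, 0, -0.07], [255, -0.0001, -0.00294, 0, -0.07], [255, 0, 0, 0, 0]])

```text
time_s: 6.68
position: [0.559, -0.0136, 0.1149]
tcp_rot: [[0.985, 0.174, 0.007], [0.174, -0.985, -0.0], [0.006, 0.001, -1.0]]
force: [5.3, 2.5, 0.2]
opening: 0.004
grasp_force: 3.0
```

```bash
cat >> h.py <<'E'
C=np.array([.514,-.022])
def rel():
    s=read_state();p=np.array(s["position"]);r=p[:2]-C;R=np.array(s["tcp_rot"])
    a=np.arctan2(r[1],r[0]);f=np.array(s["force"][:2])
    print("t",s["time_s"],"r %.4f az %.1f phi %.1f z %.4f"%(np.hypot(*r),np.degrees(a),np.degrees(np.arctan2(R[1,0],R[0,0])),p[2]),"Frad %.1f Ftan %.1f"%(f@[np.cos(a),np.sin(a)],f@[-np.sin(a),np.cos(a)]),"grip",s["grasp_force"],"j6",s["joint_positions"][5])
def crops(name):
    a=capture("top")[0][235:285,300:350];b=capture("side")[0][225:275,270:320]
    im=np.hstack([cv2.resize(x,(400,400),interpolation=2) for x in(a,b)]);cv2.imwrite(f"pics/{name}.png",im)
E
python3 -c "
from h import *
rel();crops('a1')"
```

```text
t 6.6833 r 0.0458 az 10.5 phi 10.0 z 0.1149 Frad 5.7 Ftan 1.5 grip 2.996591872272063 j6 67.02385443307857
```

View pics/a1.png

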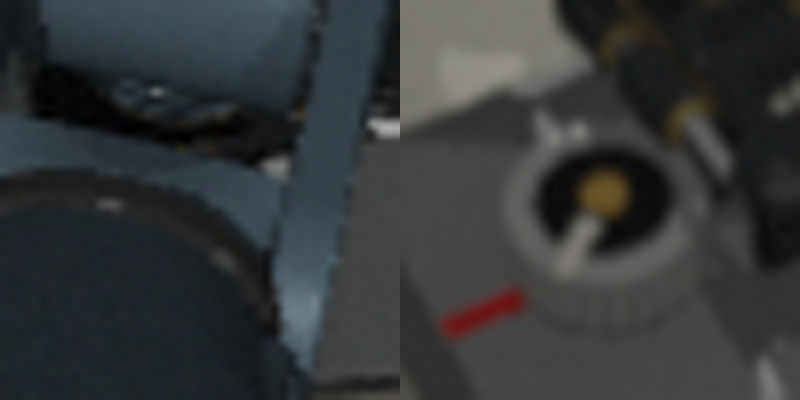

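The side view shows the line moved anticlockwise off the tick, with its end now near crop pixel (570,270). I'll measure its angle by sampling brightness around the top face.

```bash
cat >> h.py <<'E'
def line(im,n="side",c=C):
    k=calibration(n);K=np.array([[k["fx"],0,k["cx"]],[0,k["fy"],k["cy"]],[0,0,1]]);W=np.array(k["rotation"]).T
    th=np.radians(np.arange(0,360,2.));rr=np.arange(.010,.0171,.001);T,Q=np.meshgrid(th,rr)
    P=np.c_[c[0]+(Q*np.cos(T)).ravel(),c[1]+(Q*np.sin(T)).ravel(),np.full(T.size,.122)]
    uv=cv2.projectPoints(P,cv2.Rodrigues(W)[0],-W@np.array(k["xyz"]),K,np.array(k["dist_coeffs"]))[0].reshape(T.shape+(2,)).astype(np.float32)
    g=cv2.remap(im.min(2),uv,None,cv2.INTER_LINEAR).astype(float).mean(0)
    w=np.clip(g-np.percentile(g,50)-.5*(g.max()-np.percentile(g,50)),0,None)
    return round(float(np.degrees(np.angle((w*np.exp(1j*th)).sum()))%360),1),round(g.max()),round(np.median(g))
def look():
    rel();c=plane("side",[[295.05,249.49]],.122)[0,:2];print("side",line(capture("side")[0],"side",c))
E
python3 -c "
from h import *
c=plane('side',[[295.05,249.49]],.122)[0,:2];ct=plane('top',[[325.25,260.14]],.122)[0,:2]
print(line(cv2.imread('pics/side0.png'),'side',c),line(cv2.imread('pics/top0.png'),'top',ct));look()"
```

```text
(181.5, 168, 24) (182.6, 217, 33)
t 6.7833 r 0.0458 az 10.4 phi 9.9 z 0.1148 Frad 5.1 Ftan 1.7 grip 3.0751454547225876 j6 67.14737621556493
side (221.2, 104, 16)
```

The collar turned 39.7° for 40° of finger travel, so there was no slip. I'll carry on.

send_rows(plan=[[255, -0.0001, -0.00294, 0, -0.07], [255, -0.0001, -0.00294, 0, -0.07], [255, -0.0001, -0.00294, 0, -0.07], [255, -0.0001, -0.00294, 0, -0.07], [255, -0.0001, -0.00294, 0, -0.07], [255, -0.0001, -0.00294, 0, -0.07], [255, -0.0001, -0.00294, 0, -0.07], [255, -0.0001, -0.00294, 0, -0.07], [255, -0.0001, -0.00294, 0, -0.07], [255, -0.0001, -0.00294, 0, -0.07], [255, -0.0001, -0.00294, 0, -0.07], [255, -0.0001, -0.00294, 0, -0.07], [255, -0.0001, -0.00294, 0, -0.07], [255, -0.0001, -0.00294, 0, -0.07], [255, -0.0001, -0.00294, 0, -0.07], [255, -0.0001, -0.00294, 0, -0.07], [255, -0.0001, -0.00294, 0, -0.07], [255, -0.0001, -0.00294, 0, -0.07], [255, -0.0001, -0.00294, 0, -0.07], [255, -0.0001, -0.00294, 0, -0.07]])

```text
time_s: 8.5
position: [0.5147, 0.0222, 0.1145]
tcp_rot: [[-0.005, 1.0, 0.001], [1.0, 0.005, 0.002], [0.002, 0.001, -1.0]]
force: [1.4, 2.7, 3.6]
opening: 0.005
grasp_force: 2.1
```

```bash
python3 -c "
from h import *
look()"
```

```text
t 8.5 r 0.0442 az 89.1 phi 90.3 z 0.1145 Frad 2.7 Ftan -1.3 grip 2.058044810182764 j6 -10.442740704836066
side (306.0, 98, 16)
```

send_rows(plan=[[255, -0.0015, -0.0029, 0, -0.07], [255, -0.0001, -0.0029, 0, -0.07], [255, -0.0001, -0.0029, 0, -0.07], [255, -0.0001, -0.0029, 0, -0.07], [255, -0.0001, -0.0029, 0, -0.07], [255, -0.0001, -0.0029, 0, -0.07], [255, -0.0001, -0.0029, 0, -0.07], [255, -0.0001, -0.0029, 0, -0.07], [255, -0.0001, -0.0029, 0, -0.07], [255, -0.0001, -0.0029, 0, -0.07], [255, -0.0001, -0.0029, 0, -0.07], [255, -0.0001, -0.0029, 0, -0.07], [255, -0.0001, -0.0029, 0, -0.07], [255, -0.0001, -0.0029, 0, -0.07], [255, -0.0001, -0.0029, 0, -0.07], [255, -0.0001, -0.0029, 0, -0.07], [255, -0.0001, -0.0029, 0, -0.07], [255, -0.0001, -0.0029, 0, -0.07], [255, -0.0001, -0.0029, 0, -0.07], [255, -0.0001, -0.0029, 0, -0.07]])

```text
time_s: 10.22
position: [0.4725, -0.0145, 0.1137]
tcp_rot: [[-0.986, 0.166, -0.003], [0.166, 0.986, 0.001], [0.003, 0.001, -1.0]]
force: [0.6, 1.4, -0.1]
opening: 0.007
grasp_force: 0.5
```

```bash
python3 -c "
from h import *
look()"
```

```text
t 10.2167 r 0.0422 az 169.8 phi 170.4 z 0.1137 Frad -0.4 Ftan -1.5 grip 0.49730319980881177 j6 -95.81054951209246
side (23.4, 96, 28)
```

send_rows(plan=[[255, -0.0015, 0, 0, 0], [255, -0.0015, 0, 0, 0], [255, -0.0001, -0.0028, 0, -0.07], [255, -0.0001, -0.0028, 0, -0.07], [255, -0.0001, -0.0028, 0, -0.07], [255, -0.0001, -0.0028, 0, -0.07], [255, -0.0001, -0.0028, 0, -0.07], [255, -0.0001, -0.0028, 0, -0.07], [255, -0.0001, -0.0028, 0, -0.07], [255, -0.0001, -0.0028, 0, -0.07], [255, -0.0001, -0.0028, 0, -0.07], [255, -0.0001, -0.0028, 0, -0.07], [255, 0, 0, 0, 0]])

```text
time_s: 11.35
position: [0.478, -0.0427, 0.1135]
tcp_rot: [[-0.861, -0.508, -0.009], [-0.508, 0.861, 0.0], [0.008, 0.005, -1.0]]
force: [-7.7, -5.1, 2.7]
opening: 0.004
grasp_force: 4.2
```

```bash
sed -i 's/^C=.*/C=np.array([.516,-.0226])/' h.py; python3 -c "
from h import *
look()"
```

```text
t 11.35 r 0.0430 az -152.1 phi -149.5 z 0.1135 Frad 9.2 Ftan 0.9 grip 4.208758251043037 j6 -138.7472102326615
side (301.5, 28, 19)
```

send_rows(plan=[[255, 0.006, 0, 0, 0], [255, 0.006, 0, 0, 0], [255, 0.006, 0, 0, 0], [255, -0.00043, 0.00704, 0, 0.1235], [255, -0.00043, 0.00704, 0, 0.1235], [255, -0.00043, 0.00704, 0, 0.1235], [255, -0.00043, 0.00704, 0, 0.1235], [255, -0.00043, 0.00704, 0, 0.1235], [255, -0.00043, 0.00704, 0, 0.1235], [255, -0.00043, 0.00704, 0, 0.1235], [255, -0.00043, 0.00704, 0, 0.1235], [255, -0.00043, 0.00704, 0, 0.1235], [255, -0.00043, 0.00704, 0, 0.1235], [255, -0.00043, 0.00704, 0, 0.1235], [255, -0.00043, 0.00704, 0, 0.1235], [255, -0.00043, 0.00704, 0, 0.1235], [255, -0.00043, 0.00704, 0, 0.1235], [255, -0.00043, 0.00704, 0, 0.1235], [255, -0.00043, 0.00704, 0, 0.1235], [255, -0.00043, 0.00704, 0, 0.1235]])

```text
time_s: 13.07
position: [0.5158, 0.0346, 0.1142]
tcp_rot: [[0.004, 1.0, 0.001], [1.0, -0.004, 0.0], [0.0, 0.001, -1.0]]
force: [-0.2, 0.7, -1.1]
opening: 0.002
grasp_force: 0.0
```

```bash
python3 -c "
from h import *
look()"
```

```text
t 13.0667 r 0.0572 az 90.2 phi 89.8 z 0.1142 Frad 0.7 Ftan 0.2 grip 0.0 j6 -8.337062379510662
side (61.5, 98, 15)
```

The collar is now at 240.0°, which is exact. I'll finish the return.

send_rows(plan=[[255, -0.00043, 0.00704, 0, 0.1235], [255, -0.00043, 0.00704, 0, 0.1235], [255, -0.00043, 0.00704, 0, 0.1235], [255, -0.00043, 0.00704, 0, 0.1235], [255, -0.00043, 0.00704, 0, 0.1235], [255, -0.00043, 0.00704, 0, 0.1235], [255, -0.00043, 0.00704, 0, 0.1235], [255, -0.00043, 0.00704, 0, 0.1235], [255, -0.00043, 0.00704, 0, 0.1235], [255, -0.00043, 0.00704, 0, 0.1235], [255, -0.00043, 0.00704, 0, 0.1235], [255, -0.00043, 0.00704, 0, 0.1235], [255, -0.00043, 0.00704, 0, 0.1235], [255, -0.00043, 0.00704, 0, 0.1235], [255, -0.00043, 0.00704, 0, 0.1235], [255, -0.00043, 0.00704, 0, 0.1235], [255, -0.00043, 0.00704, 0, 0.1235], [255, 0, 0, 0, 0], [255, 0, 0, 0, 0]])

```text
time_s: 14.7
position: [0.5647, -0.0516, 0.1142]
tcp_rot: [[0.866, -0.499, 0.0], [-0.499, -0.866, 0.0], [-0.0, -0.0, -1.0]]
force: [0.0, 0.1, -0.2]
opening: 0.005
grasp_force: 0.0
```

```bash
python3 -c "
from h import *
look()"
```

```text
t 14.7 r 0.0567 az -30.8 phi -30.0 z 0.1142 Frad -0.0 Ftan 0.1 grip 0.0 j6 103.43155741155435
side (61.8, 160, 25)
```

send_rows(plan=[[255, -0.006, 0, 0, 0], [255, -0.005, 0, 0, 0], [255, -0.003, 0, 0, 0], [255, -0.003, 0, 0, 0], [255, -0.0001, -0.00276, 0, -0.07], [255, -0.0001, -0.00276, 0, -0.07], [255, -0.0001, -0.00276, 0, -0.07], [255, -0.0001, -0.00276, 0, -0.07], [255, -0.0001, -0.00276, 0, -0.07], [255, -0.0001, -0.00276, 0, -0.07], [255, -0.0001, -0.00276, 0, -0.07], [255, -0.0001, -0.00276, 0, -0.07], [255, -0.0001, -0.00276, 0, -0.07], [255, -0.0001, -0.00276, 0, -0.07], [255, -0.0001, -0.00276, 0, -0.07], [255, -0.0001, -0.00276, 0, -0.07], [255, -0.0001, -0.00276, 0, -0.07], [255, -0.0001, -0.00276, 0, -0.07], [255, -0.0001, -0.00276, 0, -0.07], [255, -0.0001, -0.00276, 0, -0.07]])

```text
time_s: 16.42
position: [0.5542, 0.0008, 0.1149]
tcp_rot: [[0.828, 0.561, 0.013], [0.561, -0.828, 0.002], [0.012, 0.006, -1.0]]
force: [10.6, 8.0, -4.7]
opening: 0.007
grasp_force: 5.2
```

```bash
python3 -c "
from h import *
look()"
```

```text
t 16.4167 r 0.0448 az 31.5 phi 34.1 z 0.1149 Frad 13.2 Ftan 1.3 grip 5.161025192719535 j6 44.002018101300884
side (121.2, 99, 15)
```

send_rows(plan=[[255, 0.001, -0.0028, 0, -0.07], [255, -0.0001, -0.0028, 0, -0.07], [255, -0.0001, -0.0028, 0, -0.07], [255, -0.0001, -0.0028, 0, -0.07], [255, -0.0001, -0.0028, 0, -0.07], [255, -0.0001, -0.0028, 0, -0.07], [255, -0.0001, -0.0028, 0, -0.07], [255, -0.0001, -0.0028, 0, -0.07], [255, -0.0001, -0.0028, 0, -0.07], [255, -0.0001, -0.0028, 0, -0.07], [255, -0.0001, -0.0028, 0, -0.07], [255, -0.0001, -0.0028, 0, -0.07], [255, -0.0001, -0.0028, 0, -0.07], [255, -0.0001, -0.0028, 0, -0.07], [255, -0.0001, -0.0028, 0, -0.07], [255, -0.0001, -0.0028, 0, -0.07], [255, -0.0001, -0.0028, 0, -0.07], [255, -0.0001, -0.0028, 0, -0.07], [255, -0.0001, -0.0028, 0, -0.07], [255, -0.0001, -0.0028, 0, -0.07]])

```text
time_s: 18.13
position: [0.4973, 0.0185, 0.1145]
tcp_rot: [[-0.413, 0.911, -0.005], [0.911, 0.413, 0.007], [0.008, -0.001, -1.0]]
force: [-2.0, 13.5, 7.0]
opening: 0.006
grasp_force: 6.6
```

```bash
python3 -c "
from h import *
look()"
```

```text
t 18.1333 r 0.0451 az 114.5 phi 114.4 z 0.1145 Frad 13.1 Ftan -3.8 grip 6.603439798353747 j6 -35.746476379811156
side (204.4, 98, 16)
```

send_rows(plan=[[255, 0.0004, -0.0028, 0, -0.07], [255, -0.0001, -0.0028, 0, -0.07], [255, -0.0001, -0.0028, 0, -0.07], [255, -0.0001, -0.0028, 0, -0.07], [255, -0.0001, -0.0028, 0, -0.07], [255, -0.0001, -0.0028, 0, -0.07], [255, -0.0001, -0.0028, 0, -0.07], [255, -0.0001, -0.0028, 0, -0.07], [255, -0.0001, -0.0028, 0, -0.07], [255, -0.0001, -0.0028, 0, -0.07], [255, -0.0001, -0.0028, 0, -0.07], [255, -0.0001, -0.0028, 0, -0.07], [255, -0.0001, -0.0028, 0, -0.07], [255, -0.0001, -0.0028, 0, -0.07], [255, -0.0001, -0.0028, 0, -0.07], [255, -0.0001, -0.0028, 0, -0.07], [255, -0.0001, -0.0028, 0, -0.07], [255, -0.0001, -0.0028, 0, -0.07], [255, -0.0001, -0.0028, 0, -0.07], [255, -0.0001, -0.0028, 0, -0.07]])

```text
time_s: 19.85
position: [0.4726, -0.0309, 0.1138]
tcp_rot: [[-0.967, -0.255, -0.01], [-0.255, 0.967, 0.002], [0.009, 0.005, -1.0]]
force: [-6.8, -2.4, 4.2]
opening: 0.002
grasp_force: 3.5
```

```bash
python3 -c "
from h import *
look()"
```

```text
t 19.85 r 0.0441 az -169.2 phi -165.2 z 0.1138 Frad 7.1 Ftan 1.1 grip 3.5245921726163942 j6 -121.96996789142693
side (307.4, 28, 27)
```

send_rows(plan=[[255, -0.0001, -0.0028, 0, -0.07], [255, -0.0001, -0.0028, 0, -0.07], [255, -0.0001, -0.0028, 0, -0.07], [255, -0.0001, -0.0028, 0, -0.07], [255, 0, 0, 0, 0], [255, 0.005, 0, 0, 0], [255, 0.006, 0, 0, 0], [255, 0.006, 0, 0, 0], [255, -0.00043, 0.00704, 0, 0.1235], [255, -0.00043, 0.00704, 0, 0.1235], [255, -0.00043, 0.00704, 0, 0.1235], [255, -0.00043, 0.00704, 0, 0.1235], [255, -0.00043, 0.00704, 0, 0.1235], [255, -0.00043, 0.00704, 0, 0.1235], [255, -0.00043, 0.00704, 0, 0.1235], [255, -0.00043, 0.00704, 0, 0.1235], [255, -0.00043, 0.00704, 0, 0.1235], [255, -0.00043, 0.00704, 0, 0.1235], [255, -0.00043, 0.00704, 0, 0.1235], [255, -0.00043, 0.00704, 0, 0.1235]])

```text
time_s: 21.57
position: [0.483, 0.0248, 0.1142]
tcp_rot: [[-0.577, 0.817, -0.0], [0.817, 0.577, 0.0], [0.0, 0.0, -1.0]]
force: [0.1, -0.4, 0.1]
opening: 0.002
grasp_force: 0.0
```

send_rows(plan=[[255, -0.00043, 0.00704, 0, 0.1235], [255, -0.00043, 0.00704, 0, 0.1235], [255, -0.00043, 0.00704, 0, 0.1235], [255, -0.00043, 0.00704, 0, 0.1235], [255, -0.00043, 0.00704, 0, 0.1235], [255, -0.00043, 0.00704, 0, 0.1235], [255, -0.00043, 0.00704, 0, 0.1235], [255, -0.00043, 0.00704, 0, 0.1235], [255, -0.00043, 0.00704, 0, 0.1235], [255, -0.00043, 0.00704, 0, 0.1235], [255, -0.00043, 0.00704, 0, 0.1235], [255, -0.00043, 0.00704, 0, 0.1235], [255, -0.00043, 0.00704, 0, 0.1235], [255, -0.00043, 0.00704, 0, 0.1235], [255, -0.00043, 0.00704, 0, 0.1235], [255, -0.00043, 0.00704, 0, 0.1235], [255, -0.00043, 0.00704, 0, 0.1235], [255, -0.00043, 0.00704, 0, 0.1235], [255, -0.00043, 0.00704, 0, 0.1235], [255, -0.00043, 0.00704, 0, 0.1235]])

```text
time_s: 23.23
position: [0.5713, -0.0381, 0.1141]
tcp_rot: [[0.96, -0.28, 0.0], [-0.28, -0.96, 0.0], [0.0, -0.0, -1.0]]
force: [0.1, -1.0, -0.0]
opening: 0.007
grasp_force: 0.0
```

```bash
python3 -c "
from h import *
look()"
```

```text
t 23.2333 r 0.0574 az -15.7 phi -16.3 z 0.1141 Frad 0.4 Ftan -1.0 grip 0.0 j6 91.2544833644242
side (301.6, 101, 16)
```

Total is now 480.1°, so the last stroke is 240°.

send_rows(plan=[[255, -0.00043, 0.00704, 0, 0.1235], [255, -0.00043, 0.00704, 0, 0.1235], [255, -0.006, 0, 0, 0], [255, -0.005, 0, 0, 0], [255, -0.003, 0, 0, 0], [255, -0.0025, 0, 0, 0], [255, -0.0001, -0.0028, 0, -0.07], [255, -0.0001, -0.0028, 0, -0.07], [255, -0.0001, -0.0028, 0, -0.07], [255, -0.0001, -0.0028, 0, -0.07], [255, -0.0001, -0.0028, 0, -0.07], [255, -0.0001, -0.0028, 0, -0.07], [255, -0.0001, -0.0028, 0, -0.07], [255, -0.0001, -0.0028, 0, -0.07], [255, -0.0001, -0.0028, 0, -0.07], [255, -0.0001, -0.0028, 0, -0.07], [255, -0.0001, -0.0028, 0, -0.07], [255, -0.0001, -0.0028, 0, -0.07], [255, -0.0001, -0.0028, 0, -0.07], [255, -0.0001, -0.0028, 0, -0.07]])

```text
time_s: 24.95
position: [0.5562, -0.004, 0.1149]
tcp_rot: [[0.896, 0.444, 0.008], [0.444, -0.896, 0.0], [0.007, 0.003, -1.0]]
force: [6.2, 2.3, -2.4]
opening: 0.01
grasp_force: 2.8
```

```bash
python3 -c "
from h import *
look()"
```

```text
t 24.95 r 0.0443 az 24.8 phi 26.4 z 0.1149 Frad 6.6 Ftan -0.5 grip 2.7673636871622875 j6 51.55791715814376
side (352.5, 98, 16)
```

send_rows(plan=[[255, -0.0001, -0.0028, 0, -0.07], [255, -0.0001, -0.0028, 0, -0.07], [255, -0.0001, -0.0028, 0, -0.07], [255, -0.0001, -0.0028, 0, -0.07], [255, -0.0001, -0.0028, 0, -0.07], [255, -0.0001, -0.0028, 0, -0.07], [255, -0.0001, -0.0028, 0, -0.07], [255, -0.0001, -0.0028, 0, -0.07], [255, -0.0001, -0.0028, 0, -0.07], [255, -0.0001, -0.0028, 0, -0.07], [255, -0.0001, -0.0028, 0, -0.07], [255, -0.0001, -0.0028, 0, -0.07], [255, -0.0001, -0.0028, 0, -0.07], [255, -0.0001, -0.0028, 0, -0.07], [255, -0.0001, -0.0028, 0, -0.07], [255, -0.0001, -0.0028, 0, -0.07], [255, -0.0001, -0.0028, 0, -0.07], [255, -0.0001, -0.0028, 0, -0.07], [255, -0.0001, -0.0028, 0, -0.07], [255, -0.0001, -0.0028, 0, -0.07]])

```text
time_s: 26.67
position: [0.5033, 0.02, 0.1145]
tcp_rot: [[-0.285, 0.959, -0.004], [0.959, 0.285, 0.006], [0.007, -0.002, -1.0]]
force: [-1.5, 11.3, 7.0]
opening: 0.011
grasp_force: 5.2
```

```bash
python3 -c "
from h import *
look()"
```

```text
t 26.6667 r 0.0444 az 106.6 phi 106.5 z 0.1145 Frad 11.3 Ftan -1.7 grip 5.230804928869475 j6 -27.46533084047061
side (75.1, 98, 15)
```

send_rows(plan=[[255, -0.0001, -0.0028, 0, -0.07], [255, -0.0001, -0.0028, 0, -0.07], [255, -0.0001, -0.0028, 0, -0.07], [255, -0.0001, -0.0028, 0, -0.07], [255, -0.0001, -0.0028, 0, -0.07], [255, -0.0001, -0.0028, 0, -0.07], [255, -0.0001, -0.0028, 0, -0.07], [255, -0.0001, -0.0028, 0, -0.07], [255, -0.0001, -0.0028, 0, -0.07], [255, -0.0001, -0.0028, 0, -0.07], [255, -0.0001, -0.0028, 0, -0.07], [255, -0.0001, -0.0028, 0, -0.07], [255, -0.0001, -0.0028, 0, -0.07], [255, -0.0001, -0.0028, 0, -0.07], [255, -0.0001, -0.0028, 0, -0.07], [255, -0.0001, -0.0028, 0, -0.07], [255, -0.0001, -0.0028, 0, -0.07], [255, -0.0001, -0.0028, 0, -0.07], [255, -0.0001, -0.0028, 0, -0.07], [255, -0.0001, -0.0028, 0, -0.07]])

```text
time_s: 28.38
position: [0.4726, -0.0252, 0.1138]
tcp_rot: [[-0.993, -0.12, -0.01], [-0.12, 0.993, 0.002], [0.009, 0.004, -1.0]]
force: [-5.4, -0.7, 4.2]
opening: 0.005
grasp_force: 3.0
```

```bash
python3 -c "
from h import *
look()"
```

```text
t 28.3833 r 0.0435 az -176.5 phi -173.1 z 0.1138 Frad 5.4 Ftan 0.4 grip 3.0299935746006668 j6 -113.48413000308206
side (52.2, 29, 27)
```

send_rows(plan=[[255, -0.0001, -0.0028, 0, -0.07], [255, -0.0001, -0.0028, 0, -0.07], [255, -0.0001, -0.0028, 0, -0.07], [255, -0.0001, -0.0028, 0, -0.07], [255, -0.0001, -0.0028, 0, -0.07], [255, -0.0001, -0.0028, 0, -0.07], [255, 0, 0, 0, 0], [255, 0.005, 0, 0, 0], [255, 0.006, 0, 0, 0], [255, 0.006, 0, 0, 0], [255, 0.01, 0, 0, 0], [255, 0, 0, -0.03, 0], [255, 0, 0, -0.03, 0], [255, 0, 0, -0.03, 0], [255, 0, 0, 0, 0]])

```text
time_s: 29.68
position: [0.462, -0.0579, 0.2088]
tcp_rot: [[-0.861, -0.509, 0.01], [-0.509, 0.861, -0.004], [-0.007, -0.008, -1.0]]
force: [0.3, -1.3, -0.1]
opening: 0.008
grasp_force: 0.0
```

```bash
python3 -c "
from h import *
look();crops('a2')"
```

```text
t 29.6833 r 0.0645 az -146.9 phi -149.4 z 0.2088 Frad 0.5 Ftan 1.2 grip 0.0 j6 -141.5149425069263
side (173.8, 145, 22)
```

View pics/a2.png

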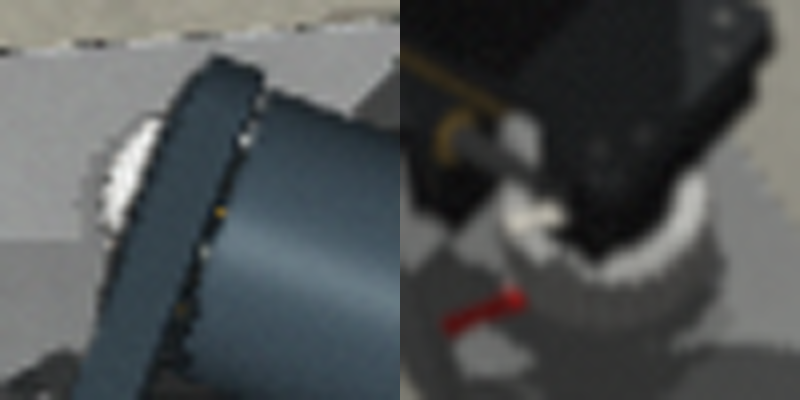

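The line sits just short of the tick, near crop pixel (540,215), but it's partly hidden by the gripper. I'll move towards the tab at height and then check the collar properly.

send_rows(plan=[[255, 0, 0, 0, 0.116], [255, 0, 0, 0, 0.116], [255, 0, 0, 0, 0.116], [255, 0, 0, 0, 0.116], [255, -0.0155, -0.0267, 0, 0], [255, -0.0155, -0.0267, 0, 0], [255, -0.0155, -0.0267, 0, 0], [255, -0.0155, -0.0267, 0, 0], [255, -0.0155, -0.0267, 0, 0], [255, -0.0155, -0.0267, 0, 0], [255, -0.0155, -0.0267, 0, 0], [255, -0.0155, -0.0267, 0, 0], [255, 0, 0, 0, 0], [255, 0, 0, 0, 0]])

```text
time_s: 31.0
position: [0.5971, -0.2621, 0.2013]
tcp_rot: [[-0.998, -0.067, -0.003], [-0.067, 0.998, 0.002], [0.003, 0.003, -1.0]]
force: [-1.1, 1.0, -0.7]
opening: 0.004
grasp_force: 0.0
```

```bash
python3 -c "
from h import *
look();i=capture('top')[0];print(line(i,'top',plane('top',[[325.25,260.14]],.122)[0,:2]))
s=capture('side')[0]
cv2.imwrite('pics/a3.png',np.hstack([cv2.resize(i[200:300,290:440],(450,300)),cv2.resize(s[220:340,250:390],(350,300))]))"
```

```text
t 31.0 r 0.2528 az -71.3 phi -176.1 z 0.2013 Frad -1.3 Ftan -0.7 grip 0.0 j6 -127.36827426292015
side (172.3, 174, 26)
(144.0, 39, 32)
```

View pics/a3.png

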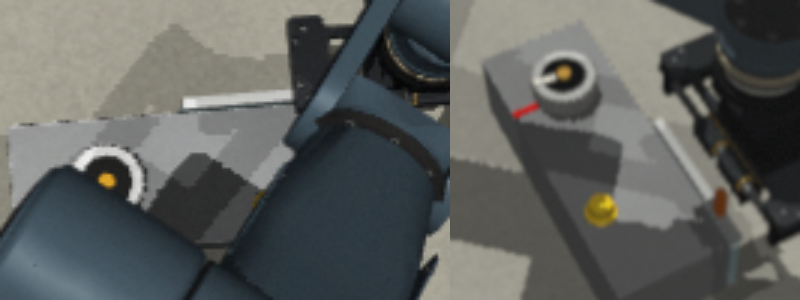

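The collar line reads 172.3°, a total of about 711° (12.4 rad), which is inside the band. The door is still shut, and the fingertip is beyond the tab on its -y side. I'll go down and push.

send_rows(plan=[[255, -0.001, 0, 0.021, 0], [255, -0.001, 0, 0.021, 0], [255, -0.001, 0, 0.021, 0], [255, 0, 0, 0.021, 0], [255, 0, 0, 0, 0], [255, 0, 0.006, 0, 0], [255, 0, 0.006, 0, 0], [255, 0, 0.006, 0, 0], [255, 0, 0.004, 0, 0], [255, 0, 0.004, 0, 0], [255, 0, 0.004, 0, 0], [255, 0, 0, 0, 0]])

```text
time_s: 32.15
position: [0.5989, -0.2302, 0.1208]
tcp_rot: [[-0.998, -0.07, 0.001], [-0.07, 0.998, -0.0], [-0.001, -0.0, -1.0]]
force: [0.7, -0.2, -0.4]
opening: 0.004
grasp_force: 0.0
```

send_rows(plan=[[255, 0, 0.005, 0, 0], [255, 0, 0.005, 0, 0], [255, 0, 0.005, 0, 0], [255, 0, 0.005, 0, 0], [255, 0, 0, 0, 0]])

```text
time_s: 32.57
position: [0.5971, -0.2097, 0.1201]
tcp_rot: [[-0.998, -0.07, -0.0], [-0.07, 0.998, 0.001], [0.0, 0.001, -1.0]]
force: [-0.5, 0.6, 0.7]
opening: 0.005
grasp_force: 0.0
```

```bash
python3 -c "
from h import *
look()
s=capture('side')[0]
cv2.imwrite('pics/a4.png',cv2.resize(s[220:340,250:390],(700,600)))"
```

```text
t 32.5667 r 0.2039 az -66.6 phi -176.0 z 0.1201 Frad -0.7 Ftan -0.2 grip 0.0020192760325699055 j6 -123.48743566829327
side (172.3, 171, 25)
```

View pics/a4.png

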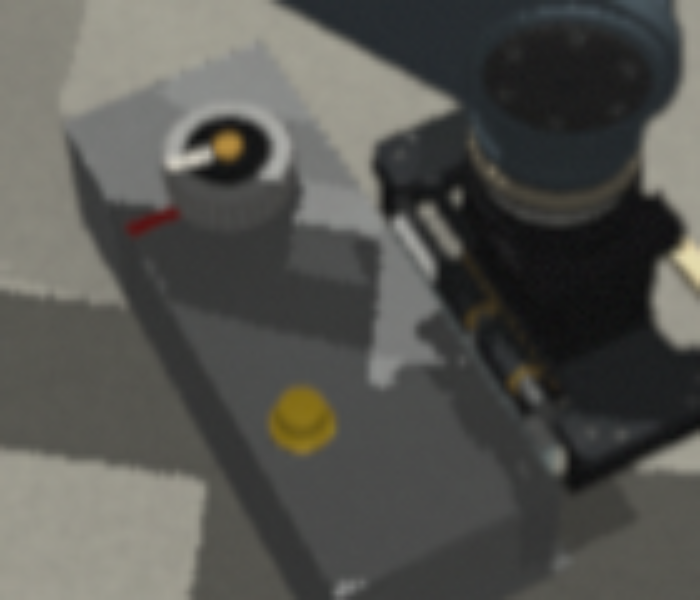

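The gripper hides the tab in this view. The fingertip is where the tab stood and there's no jam, so I'll keep pushing and watch the force for the stop.

send_rows(plan=[[255, 0, 0.008, 0, 0], [255, 0, 0.008, 0, 0], [255, 0, 0.008, 0, 0], [255, 0, 0.008, 0, 0], [255, 0, 0.008, 0, 0], [255, 0, 0.008, 0, 0], [255, 0, 0.006, 0, 0], [255, 0, 0.006, 0, 0], [255, 0, 0, 0, 0]])

```text
time_s: 33.42
position: [0.5928, -0.1493, 0.1201]
tcp_rot: [[-0.998, -0.07, -0.001], [-0.07, 0.998, 0.001], [0.001, 0.001, -1.0]]
force: [-0.9, -0.1, -0.1]
opening: 0.004
grasp_force: 0.0
```

send_rows(plan=[[255, 0, 0.003, 0, 0], [255, 0, 0.003, 0, 0], [255, 0, 0.002, 0, 0], [255, 0, 0, 0, 0]])

```text
time_s: 33.75
position: [0.5926, -0.1429, 0.1202]
tcp_rot: [[-0.998, -0.069, 0.0], [-0.069, 0.998, 0.0], [-0.0, 0.0, -1.0]]
force: [-0.3, -0.0, 0.5]
opening: 0.006
grasp_force: 0.0
```

```bash
python3 -c "
from h import *
look()
s=capture('side')[0];i=capture('top')[0]
for n,im in(('top',i),('side',s)):
    m=cv2.inRange(cv2.cvtColor(im,cv2.COLOR_BGR2HSV),(3,150,60),(14,255,255))
    k=cv2.connectedComponentsWithStats(m)
    print(n,[(k[3][j].round(1).tolist(),int(k[2][j][4])) for j in range(1,k[0]) if k[2][j][4]>4 and 280<k[3][j][0]<420 and 200<k[3][j][1]<340])
"
```

```text
t 33.75 r 0.1426 az -57.5 phi -176.0 z 0.1202 Frad -0.2 Ftan -0.3 grip 0.03991647379734786 j6 -118.02301963617207
side (172.1, 75, 16)
top []
side []
```

send_rows(plan=[[255, 0, 0.003, 0, 0], [255, 0, 0.003, 0, 0], [255, 0, 0.002, 0, 0], [255, 0, 0, 0, 0], [255, 0, 0, 0, 0]])

```text
time_s: 34.32
position: [0.5919, -0.1347, 0.1201]
tcp_rot: [[-0.998, -0.069, -0.0], [-0.069, 0.998, 0.001], [0.0, 0.001, -1.0]]
force: [-0.3, -0.4, -0.4]
opening: 0.009
grasp_force: 0.0
```

send_rows(plan=[[255, 0, 0.003, 0, 0], [255, 0, 0.003, 0, 0], [255, 0, 0.002, 0, 0], [255, 0, 0, 0, 0], [255, 0, 0, 0, 0]])

```text
time_s: 34.73
position: [0.5919, -0.1313, 0.1203]
tcp_rot: [[-0.997, -0.071, 0.001], [-0.071, 0.997, -0.008], [-0.0, -0.008, -1.0]]
force: [-1.6, -11.2, -1.5]
opening: 0.005
grasp_force: 5.8
```

```bash
python3 -c "
from h import *
look()
s=capture('side')[0];i=capture('top')[0]
cv2.imwrite('pics/a5.png',np.hstack([cv2.resize(i[200:300,290:440],(450,300)),cv2.resize(s[220:340,250:390],(350,300))]))
"
```

```text
t 34.7333 r 0.1326 az -55.1 phi -175.9 z 0.1203 Frad 8.3 Ftan -7.8 grip 5.7937094356748275 j6 -116.66131944689192
side (172.4, 74, 15)
```

View pics/a5.png

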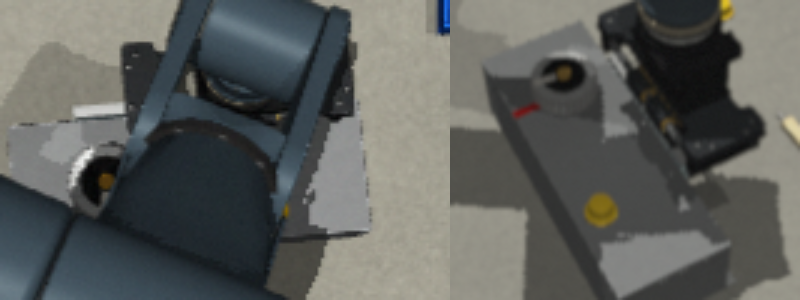

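The wrist shows an 11 N rise, so the door is at its stop, and the collar still reads 172.4°. I'll back off, lift clear and check.

send_rows(plan=[[255, 0, -0.008, 0, 0], [255, 0, -0.01, 0, 0], [255, 0, -0.01, 0, 0], [255, 0, 0, -0.03, 0], [255, 0, 0, -0.03, 0], [255, 0, 0, -0.03, 0], [255, 0, -0.03, 0, 0], [255, 0, -0.03, 0, 0], [255, 0, -0.03, 0, 0], [255, 0, -0.03, 0, 0], [255, 0, -0.03, 0, 0], [255, 0, -0.03, 0, 0], [255, 0, -0.03, 0, 0], [255, 0, 0, 0, 0], [255, 0, 0, 0, 0], [255, 0, 0, 0, 0]])

```text
time_s: 36.22
position: [0.6075, -0.3642, 0.2096]
tcp_rot: [[-0.998, -0.069, -0.001], [-0.069, 0.998, 0.002], [0.001, 0.002, -1.0]]
force: [-0.0, -0.4, 0.3]
opening: 0.005
grasp_force: 0.0
```

```bash
python3 -c "
from h import *
look()
res={}
s=capture('side')[0];i=capture('top')[0]
print(line(i,'top',plane('top',[[325.25,260.14]],.122)[0,:2]))
for n,im in(('top',i),('side',s)):
    m=cv2.inRange(cv2.cvtColor(im,cv2.COLOR_BGR2HSV),(3,120,70),(18,255,255))
    k=cv2.connectedComponentsWithStats(m)
    print(n,[(k[3][j].round(1).tolist(),int(k[2][j][4]),plane(n,[k[3][j]],.12)[0,:2].round(4).tolist()) for j in range(1,k[0]) if k[2][j][4]>6 and 270<k[3][j][0]<420 and 200<k[3][j][1]<340])
cv2.imwrite('pics/a6.png',np.hstack([cv2.resize(i[150:310,260:500],(450,300)),cv2.resize(s[200:350,220:395],(350,300))]))
"
```

```text
t 36.2167 r 0.3537 az -75.0 phi -176.1 z 0.2096 Frad 0.4 Ftan -0.1 grip 0.0 j6 -133.92605389524516
side (172.3, 214, 31)
(172.5, 232, 38)
top [([360.2, 232.2], 27, [0.5868, -0.1163])]
side [([337.3, 269.4], 36, [0.5867, -0.1225])]
```

View pics/a6.png

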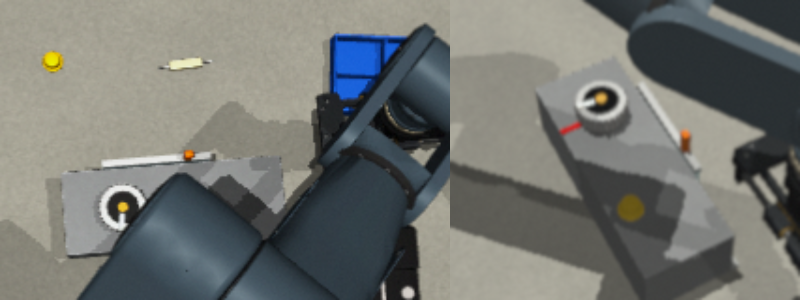

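The tab has moved about 100 mm, from y = -0.217 to about -0.117. The collar line is within 10° of the tick, cap_a hasn't moved, and the arm is clear of everything.

```bash
python3 -c "
from rig import *
print(hand_in())"
```

```text
the job is handed in; nothing more can be done
None
```

Job handed in at about 36 s, with no verdict returned: the collar is loosened by about 711° (12.4 rad, roughly 10° short of two exact turns but inside the allowed band), then the door was pushed about 100 mm to its stop, with the arm clear.

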